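Roll the inlay strip flush on the sewing-box lid

ROBOT

A 6-joint arm with a two-finger parallel gripper is mounted at the origin on the work surface. World frame = base frame: x ahead of the robot, y to its left, z up, the work surface at z = 0. Lengths are in mm, angles in rad, forces in N, time in s.
With the tool pointing down it reaches from about 275 to 1000 mm from the base axis. Payload 8.4 kg.
Tool frame: the origin (TCP) lies on the mounting face of the last link; the fingertips stand 173 mm ahead of it and the grasp point (between the pads) lies 155 mm ahead of it; z points along the fingers, y is the direction in which the jaws open and shut (so a half turn about z gives the same grasp; the last joint's range is limited). The gripper opens to 85 mm and grips with 20 to 120 N. Pads are 22 mm wide; open, the fingers measure 114 mm over their backs; the gripper's body (76 mm by 85 mm) begins 54 mm behind the grasp point. The pads swing forward as they close: fully open they stand 13 mm farther back than shut.
Start: joints at [1.167, 0.353, 1.633, -0, 1.155, -0.002], TCP at [244.422, 575.228, 404.681] pointing down, gripper open.
Joint ranges: [-2.63, 2.63], [-0.92, 2.1], [0.06, 2.66], [-1.3, 4.44], [0, 2.69], [-3.02, 3.02]. Speed limits (rad/s): [2.22, 2.22, 2.79, 3.14, 3.14, 3.14].

INTERFACE

Orientations are given as [roll, pitch, yaw] about the fixed x, y, z axes, in that order (R = Rz(yaw) Ry(pitch) Rx(roll)).
In Python, from rig import r, grab_frame, spotter gives the robot as it stands.
- The arm moves only by the tool apply_moves, never from a script. Its argument "motion" is text: rows parted by semicolons, each of 5 numbers parted by spaces: the opening, from -1 (shut) to 1 (fully open), then the shift along the tool's x, y, z as a fraction of full scale, then the turn about the tool's z as a fraction of full scale. In form: hand x y z twist; .... A call has 1 to 20 rows; each row is the pose to reach, as a shift and turn from the pose commanded when the call began, along the tool's axes at that moment, turning the shorter way round; what a row does not reach only later rows make up. Full scale, the value 1, is 1 m for a shift and pi rad for a turn. A row lasts 1/12 s, in which the tool goes at most 41.7 mm and 7.16 degrees, less where a joint would pass 70% of its speed; a pose out of reach is approached as far as the arm can. A call with a number of a shift or a turn outside -1 to 1 is refused whole. A call with a gripper value outside its range is refused whole. The fingers move at their own pace and stop on an object; "squeeze" is the grip in N (left out, the last holds). Time passes only in rows, so rows that repeat a pose let the fingers close. It gives the time, the measured TCP pose, the force and the opening at its end, in the units of the state.
- r.sense(): the state, without advancing time (a new reading comes with each control period).
- grab_frame(name): name is "scene" or "top"; returns a dict with "img" (420x560x3 uint8, red, green, blue), "fx", "fy", "cx", "cy" (pixels), "dist_coeffs" ([k1, k2, p1, p2, k3] as OpenCV has them; the pictures are not rectified), "R" (3x3) and "t" (3): a world point X has camera coordinates R X + t. Camera axes: x right, y down, z forward; pixel columns grow to the right and rows downward; lengths in mm; the calibration is good to about 2 mm. A picture is of the moment at which its call begins. There is no depth.
- r.sign_off(): hands the job in, once; it reports no verdict.
Trained networks look in the newest picture that a camera, given by its name, has taken for a name from the list of things; names that differ only in an ending like _2 or _b are one class to them, and where a whole thing is asked for, a point or a joint stands for the part that bears it (a point fixed in the world has none). Each returns a list of dicts, best first, with "conf" (0 to 1); they miss things now and then, are a little off and sometimes report something else, mostly with a low value. They report only what shows in the picture. A call takes as long as a camera call. They do not tell look-alikes from the thing itself.
- spotter.boxes_of(query, camera): "point" ([x, y, z] in mm, in world coordinates, good to about 4 mm: the middle of the surface that is visible of it).
- spotter.place_of(query, camera): "point" ([x, y, z] in mm, in world coordinates, good to about 4 mm: a listed point, or the origin of a listed thing).
The state is a dict: "clock": time; "qpos": joint angles; "qvel": joint speeds; "joint_efforts": joint torques, N m; "eef_pos": TCP position; "tcp_rot": TCP orientation; "contact_force": force on the tool from outside, world axes, zero at the start; "wrist_torque": the same for the moment, N m; "opening": opening from 0.0 (shut) to 1.0 (fully open).
Only numpy, scipy, OpenCV 4.12 (cv2) and the standard library are available. Lean on these libraries where they do the work, as an engineer would, in place of code of your own. Each camera call takes 0.05 s, during which the arm holds its last target.

TASK

The six-slat inlay strip on the sewing-box lid panel still stands proud on its tacky backing. Take the hand roller out of its cradle and roll its wheel along the strip from one end to the other in one steady, firm stroke (fingers off the panel, no crushing force) until every slat is flush with the dark panel. Then hang the roller upright back in its cradle as you found it and let go, leaving the thread spool and the sewing gauge between them where they lie.

Things in the scene. Friction and masses are not known exactly. Their poses are not given: they have to be found in the camera images.
- grip (a point): Centre of the wooden bar grip on top of the hand roller: bar 90 mm along own y, 26 mm along own x, 30 mm tall; pinch it across the 26 mm, from above. Own z up, own y the axle, own x the rolling direction (both ways alike). The roller's plate top is 35 mm below this point, the plate underside 43 mm, the wheel's axle 77 mm, the wheel's lowest line 99 mm below
- roller: Hand roller, loose, 114 mm tall, about 0.45 kg, same axes as its grip; origin at its lowest point, under the middle of its wheel, 99 mm straight below the grip centre. Black rubber wheel radius 22 mm, 52 mm wide, between two aluminium cheeks (67 mm over both); above it an aluminium plate 84 mm (own x) by 72 mm (own y), 8 mm thick, then a short stem and the grip
- wheel (a joint): turn of the roller's wheel on its axle, rad, 0 at the start, either sign; the wheel spins freely and rolls 22 mm per rad
- cradle_top (a point): Fixed open wooden trough, 94 mm (own x) by 110 mm (own y), 64 mm tall; this is the centre of its mouth at rim height, z up. Mouth 56 mm along own x; inside 90 mm along own y; two rims along own y, each 18 mm thick; end walls only 40 mm tall. The roller starts hung here: wheel inside, plate on the two rims, axle along the cradle's own y, grip centre 43 mm above this point
- lid: Dark wooden box-lid panel, fixed, 220 mm (own x) by 110 mm (own y), 24 mm tall; origin at the centre of its underside, z up. Centred in its top lies an inlay strip of six pale slats side by side along own x: 150 mm long, 60 mm wide, each slat 25 mm along x, standing about 5 mm proud of the dark top at the start. Press with no more than 60 N
- strip (a point): centre of the inlay strip at the height of the panel's dark top face (24 mm above the table), axes of the panel: x along the strip
- slat0 (a joint): how far slat 0 has been pressed down, m: 0 = 5 mm proud, 0.005 = flush, 0.006 = its stop. Slat centre at x = -62.5 mm from the strip's centre. It yields at about 5 N, moves straight down, and stays where it is pressed
- slat1 (a joint): how far slat 1 has been pressed down, m: 0 = 5 mm proud, 0.005 = flush, 0.006 = its stop. Slat centre at x = -37.5 mm from the strip's centre. It yields at about 5 N, moves straight down, and stays where it is pressed
- slat2 (a joint): how far slat 2 has been pressed down, m: 0 = 5 mm proud, 0.005 = flush, 0.006 = its stop. Slat centre at x = -12.5 mm from the strip's centre. It yields at about 5 N, moves straight down, and stays where it is pressed
- slat3 (a joint): how far slat 3 has been pressed down, m: 0 = 5 mm proud, 0.005 = flush, 0.006 = its stop. Slat centre at x = +12.5 mm from the strip's centre. It yields at about 5 N, moves straight down, and stays where it is pressed
- slat4 (a joint): how far slat 4 has been pressed down, m: 0 = 5 mm proud, 0.005 = flush, 0.006 = its stop. Slat centre at x = +37.5 mm from the strip's centre. It yields at about 5 N, moves straight down, and stays where it is pressed
- slat5 (a joint): how far slat 5 has been pressed down, m: 0 = 5 mm proud, 0.005 = flush, 0.006 = its stop. Slat centre at x = +62.5 mm from the strip's centre. It yields at about 5 N, moves straight down, and stays where it is pressed
- spool_mid (a point): bystander: loose wooden thread spool, 48 mm across, 68 mm tall, standing between the panel and the cradle; this point is its centre
- gauge: bystander: aluminium sewing gauge lying flat, 150 mm long (own x), 24 mm wide, 4 mm thick with an 8 mm thick slide; origin at the centre of its underside
Not all that is in view belongs to the job. Of the things that look like the lid, the larger one is meant.

How it is judged:
By the outcome, as a careful person would: the job done as asked, in the order asked, and still so for the second after the job is handed in, with the robot touching nothing.
It also fails if it takes over 58 s, if anything falls off the work surface, if the arm or the gripper's body presses on something with over 40 N, if the wrist force passes 120 N, or if a joint passes its speed limit or range.

## Working session

There is one attempt and no reset: what is moved stays moved. The work goes in short steps, Python scripts to look and compute and a tool call to move; the robot and the scene stay as the last step left them, time stands still between calls to the robot, and variables do not carry over. Pictures are saved under pics/ and viewed, and the job is handed in when it is done.

Besides the shell and the picture viewer there is one more tool, called by a JSON object that holds its "api" and its "payload", one argument or row to a line. apply_moves: Moves the arm, as the interface text tells. Its arguments: {"type":"object","properties":{"motion":{"type":"string"},"squeeze":{"type":"number"}},"required":["motion"]}

```bash
ls; mkdir -p pics; python3 - <<'E'
from rig import r, grab_frame, spotter
import cv2
s=r.sense(); print(s)
for n in ("scene","top"):
    f=grab_frame(n); cv2.imwrite(f"pics/{n}0.png",f["img"][:,:,::-1])
    print(n,f["fx"],f["fy"],f["cx"],f["cy"],f["dist_coeffs"],f["R"],f["t"])
    for q in ("grip","roller","cradle_top","lid","strip","spool_mid","gauge"):
        print(q,[(round(d["conf"],2),[round(x) for x in d["point"]]) for d in spotter.place_of(q,n)])
print(r.sense()["clock"])
E
```

```text
pics
{'clock': 0.0, 'qpos': array([ 1.16660796e+00,  3.53633179e-01,  1.63413667e+00, -2.30877036e-05,
        1.15519294e+00, -2.37653350e-03]), 'qvel': array([-0.00193212, -0.00276371,  0.00108463, -0.00011877,  0.00156726,
       -0.00066951]), 'joint_efforts': array([ 8.73891058e-04, -6.05267715e+01, -3.42047954e+01,  2.46215104e-04,
        9.58372140e-03,  8.49311341e-07]), 'eef_pos': array([244.32575093, 575.00785481, 403.96977835]), 'tcp_rot': array([-3.14022247e+00,  1.78532968e-05,  2.73979017e+00]), 'contact_force': array([-0.26963859, -0.01262329,  0.38596922]), 'wrist_torque': array([ 0.03585735, -0.01950559, -0.00910108]), 'opening': 0.9996466492976928}
scene 416.8871076445103 416.8871076445103 273.7723547158694 211.28796561547676 [-0.04982316  0.          0.          0.          0.        ] [[-0.44766715  0.89419559 -0.00289302]
 [ 0.73777217  0.3675239  -0.56623176]
 [-0.50525869 -0.25561775 -0.824241  ]] [ 214.14603083 -329.57417878 1124.96860226]
grip [(0.81, [594, -127, 105])]
roller [(0.78, [596, -122, 8])]
cradle_top []
lid [(0.93, [299, 232, -4]), (0.67, [538, 193, -3])]
strip [(0.77, [303, 235, 16]), (0.74, [537, 190, 23])]
spool_mid [(0.74, [530, 2, 34])]
gauge [(0.88, [659, -1, -3])]
top 543.0756092689054 543.0756092689054 283.95438427009964 212.5658684249018 [-0.13133467  0.          0.          0.          0.        ] [[-0.0117104  -0.99956983  0.02688904]
 [-0.99842629  0.01021365 -0.0551419 ]
 [ 0.05484354 -0.02749246 -0.9981164 ]] [   5.38481739  510.60011698 1026.82510873]
grip [(0.83, [591, -122, 107])]
roller [(0.98, [591, -122, 6])]
cradle_top []
lid [(0.84, [537, 194, 2]), (0.68, [301, 232, 0])]
strip [(0.74, [302, 236, 18]), (0.69, [536, 192, 26])]
spool_mid [(0.72, [525, 5, 34])]
gauge [(0.65, [660, -5, -3])]
0.8
```

View pics/scene0.png

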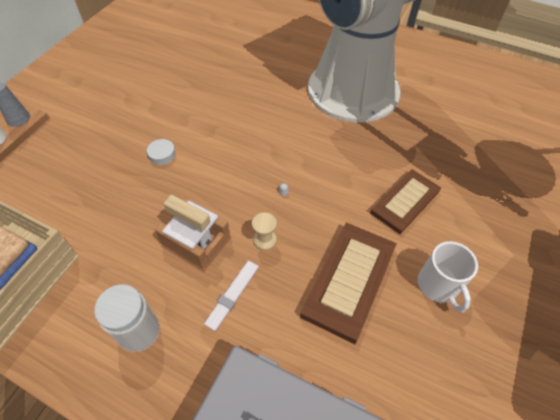

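View pics/top0.png

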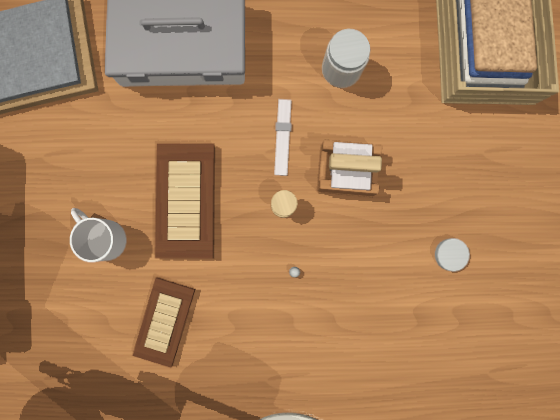

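Candidates. Lid: the large dark panel at top (185,201) / scene (350,280), or the small look-alike at top (165,322) / scene (407,200); I choose the larger. Roller: only one, at top (355,163) / scene (190,215). Next I check both in close crops.

```bash
python3 - <<'E'
import cv2,numpy as np
t=cv2.imread("pics/top0.png"); s=cv2.imread("pics/scene0.png")
def c(im,x0,y0,w,h,k,n): cv2.imwrite(n,cv2.resize(im[y0:y0+h,x0:x0+w],None,fx=k,fy=k,interpolation=cv2.INTER_CUBIC))
c(t,140,135,90,135,4.4,"pics/c1.png")
c(t,300,125,100,80,7,"pics/c2.png")
c(s,150,185,90,85,7,"pics/c3.png")
c(s,295,215,110,130,4.5,"pics/c4.png")
E
```

```text
(no output)
```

View pics/c1.png

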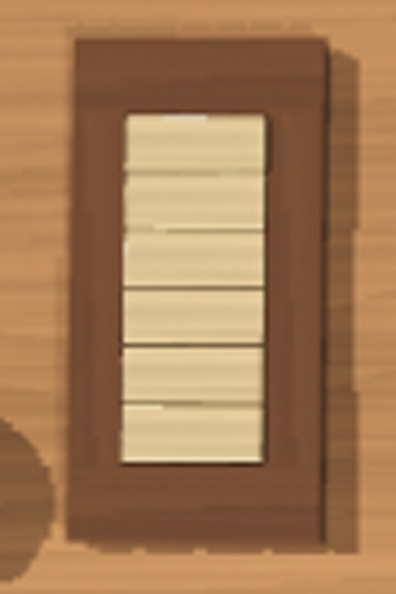

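View pics/c2.png

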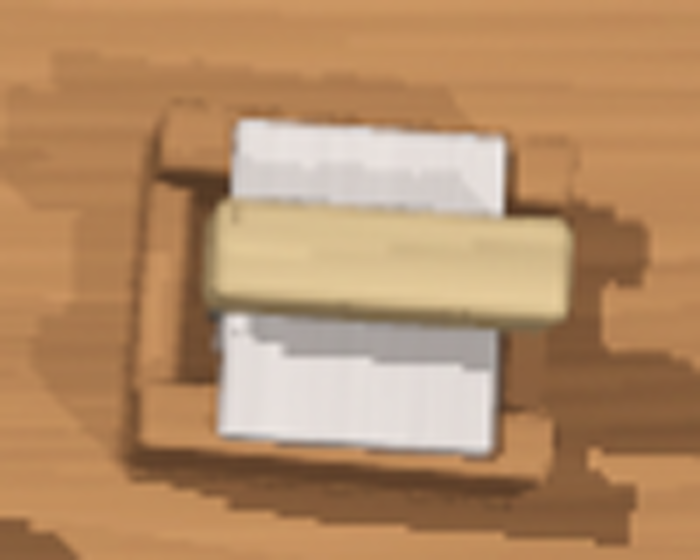

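View pics/c3.png

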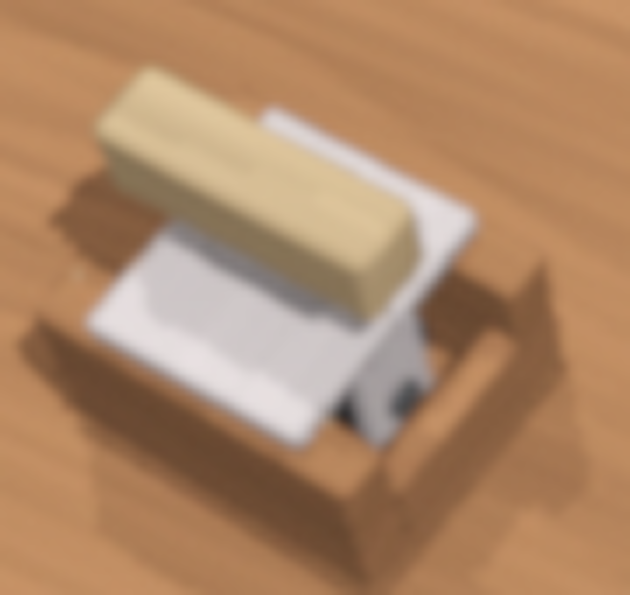

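View pics/c4.png

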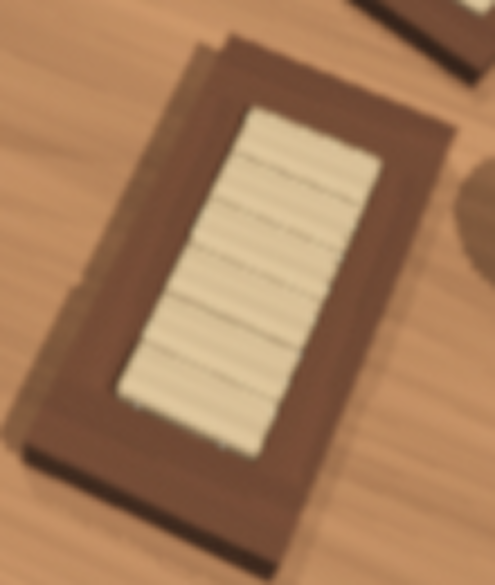

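```bash
cat > m.py <<'E'
import cv2,numpy as np
K={'s':(416.8871076445103,273.7723547158694,211.28796561547676,-0.04982316),'t':(543.0756092689054,283.95438427009964,212.5658684249018,-0.13133467)}
RT={'s':(np.array([[-0.44766715,0.89419559,-0.00289302],[0.73777217,0.3675239,-0.56623176],[-0.50525869,-0.25561775,-0.824241]]),np.array([214.14603083,-329.57417878,1124.96860226])),
't':(np.array([[-0.0117104,-0.99956983,0.02688904],[-0.99842629,0.01021365,-0.0551419],[0.05484354,-0.02749246,-0.9981164]]),np.array([5.38481739,510.60011698,1026.82510873]))}
def und(c,p):
    f,cx,cy,k=K[c]
    return cv2.undistortPoints(np.array([[p]],float),np.array([[f,0,cx],[0,f,cy],[0,0,1]]),np.array([k,0,0,0,0.]))[0,0]
def P(c): R,t=RT[c]; return np.hstack([R,t[:,None]])
def tri(ps,pt):
    X=cv2.triangulatePoints(P('s'),P('t'),und('s',ps),und('t',pt)); return (X[:3]/X[3]).ravel()
def plane(c,p,z):
    R,t=RT[c]; d=R.T@np.append(und(c,p),1); o=-R.T@t; return o+d*(z-o[2])/d[2]
def proj(c,X):
    f,cx,cy,k=K[c];R,t=RT[c]
    return cv2.projectPoints(np.array([X],float),cv2.Rodrigues(R)[0],t,np.array([[f,0,cx],[0,f,cy],[0,0,1]]),np.array([k,0,0,0,0.]))[0][0,0]
def cr(p,x0,y0,k): return [x0+(p[0]+.5)/k-.5,y0+(p[1]+.5)/k-.5]
E
cat > a.py <<'E'
from m import *
# order ++,-+(y-,x+),--,+-  as (y,x)
D={'grip':(122,[(363,265),(97,130),(150,66),(415,205)],[(218,200),(572,220),(568,318),(212,300)],(150,185,7),(300,125,7)),
'plate':(72,[(300,445),(88,322),(270,108),(475,215)],[(238,118),(507,137),(495,453),(220,436)],(150,185,7),(300,125,7)),
'lid':(24,[(272,565),(25,448),(232,35),(455,128)],[(75,38),(325,38),(322,543),(66,540)],(295,215,4.5),(140,135,4.4)),
'strip':(29,[(260,458),(117,392),(252,106),(382,160)],[(126,114),(266,114),(264,462),(120,462)],(295,215,4.5),(140,135,4.4))}
for n,(z,S,T,cs,ct) in D.items():
    X=np.array([tri(cr(a,*cs),cr(b,*ct)) for a,b in zip(S,T)])
    print(n,'tri mean',X.mean(0).round(1),'z',X[:,2].round(1))
    for c,Q,cc in (('s',S,cs),('t',T,ct)):
        Y=np.array([plane(c,cr(a,*cc),z) for a in Q])
        vy=(Y[0]+Y[3]-Y[1]-Y[2])/2; vx=(Y[0]+Y[1]-Y[2]-Y[3])/2
        print('  ',c,Y.mean(0).round(1),'len y',np.hypot(*vy[:2]).round(1),'x',np.hypot(*vx[:2]).round(1),'yaw y',np.degrees(np.arctan2(-vy[0],vy[1])).round(2),'x',np.degrees(np.arctan2(vx[1],vx[0])).round(2))
E
python3 a.py
```

```text
grip tri mean [ 592.  -122.8  119.8] z [122.5 119.5 119.1 118.3]
   s [ 592.9 -120.9  122. ] len y 86.3 x 22.7 yaw y -3.72 x -3.38
   t [ 592.1 -123.1  122. ] len y 89.0 x 24.9 yaw y -3.32 x -4.16
plate tri mean [ 592.5 -123.3   70.3] z [69.1 71.4 70.4 70.4]
   s [ 593.  -121.6   72. ] len y 72.1 x 83.0 yaw y -4.7 x -2.95
   t [ 592.7 -123.8   72. ] len y 71.8 x 83.8 yaw y -4.08 x -3.94
lid tri mean [535.9 190.4  21.2] z [22.5 18.3 20.7 23.2]
   s [536.9 191.3  24. ] len y 105.5 x 219.5 yaw y -0.67 x -1.0
   t [535.8 189.4  24. ] len y 109.9 x 218.4 yaw y -0.95 x -0.71
strip tri mean [535.5 190.9  27.8] z [27.7 27.5 27.4 28.4]
   s [535.8 191.9  29. ] len y 60.9 x 149.7 yaw y -0.4 x -0.22
   t [535.8 189.7  29. ] len y 61.3 x 150.1 yaw y -0.61 x -0.68
```

```bash
cat > go.py <<'E'
# usage: go.py x y z yawdeg : fractions from measured pose (optionally cmd pose as extra 4)
import sys,numpy as np
from rig import r
from scipy.spatial.transform import Rotation as Ro
s=r.sense(); a=list(map(float,sys.argv[1:]))
p=s["eef_pos"]; R=Ro.from_euler('xyz',s["tcp_rot"])
if len(a)>4: p=np.array(a[4:7])
d=R.as_matrix().T@(np.array(a[:3])-p)
yaw=np.degrees(s["tcp_rot"][2])
if len(a)>7: yaw=a[7]
tw=-((a[3]-yaw+180)%360-180)/180
print("clk %.2f pos %s rot %s F %s op %.3f"%(s["clock"],s["eef_pos"].round(2),np.degrees(s["tcp_rot"]).round(2),s["contact_force"].round(1),s["opening"]),"q",s["qpos"].round(2))
print("shift",(d/1000).round(5),"twist",round(tw,5))
E
python3 go.py 592.4 -122.5 404.7 86.1 244.42 575.23 404.68
```

```text
clk 0.80 pos [244.45 575.22 404.71] rot [180.     0.   156.98] F [-0.3 -0.1  0.5] op 1.000 q [ 1.17  0.35  1.63 -0.    1.16 -0.  ]
shift [-5.9313e-01 -5.0608e-01 -3.0000e-05] twist 0.39377
```

{"api": "apply_moves", "payload": {
  "motion": "1 -0.5931 -0.5061 0 0.3938;1 -0.5931 -0.5061 0 0.3938;1 -0.5931 -0.5061 0 0.3938;1 -0.5931 -0.5061 0 0.3938;1 -0.5931 -0.5061 0 0.3938;1 -0.5931 -0.5061 0 0.3938;1 -0.5931 -0.5061 0 0.3938;1 -0.5931 -0.5061 0 0.3938;1 -0.5931 -0.5061 0 0.3938;1 -0.5931 -0.5061 0 0.3938;1 -0.5931 -0.5061 0 0.3938;1 -0.5931 -0.5061 0 0.3938;1 -0.5931 -0.5061 0 0.3938;1 -0.5931 -0.5061 0 0.3938;1 -0.5931 -0.5061 0 0.3938;1 -0.5931 -0.5061 0 0.3938;1 -0.5931 -0.5061 0 0.3938;1 -0.5931 -0.5061 0 0.3938;1 -0.5931 -0.5061 0 0.3938;1 -0.5931 -0.5061 0 0.3938",
  "squeeze": 90
}}

```text
clock: 2.47
eef_pos: [594.3, -127.2, 404.7]
tcp_rot: [3.139, 0.002, 1.499]
contact_force: [-1.3, -0.5, -0.2]
opening: 1.002
```

```bash
python3 go.py 592.4 -122.5 320 86.1
```

```text
clk 2.47 pos [ 594.28 -127.19  404.69] rot [1.7988e+02 1.0000e-01 8.5910e+01] F [-1.3 -0.5 -0.2] op 1.002 q [-0.21  0.33  1.67 -0.    1.14 -0.14]
shift [ 0.0047  -0.00239  0.08468] twist -0.00108
```

{"api": "apply_moves", "payload": {
  "motion": "1 0 0 0.03 0;1 0 0 0.06 0;1 0 0 0.085 0;1 0 0 0.085 0;1 0 0 0.085 0;1 0 0 0.085 0"
}}

```text
clock: 2.97
eef_pos: [592.9, -122.4, 321.1]
tcp_rot: [3.14, 0.0, 1.503]
contact_force: [0.6, 0.3, 0.7]
opening: 1.002
```

```bash
python3 - <<'E'
from rig import r, grab_frame
import cv2
for n in ("scene","top"):
    f=grab_frame(n); im=f["img"][:,:,::-1]
    x0,y0,w,h=(130,120,120,150) if n=="scene" else (290,90,130,130)
    cv2.imwrite(f"pics/{n}1.png",cv2.resize(im[y0:y0+h,x0:x0+w],None,fx=4,fy=4,interpolation=cv2.INTER_CUBIC))
E
python3 go.py 592.4 -122.5 262 86.1
```

```text
clk 3.07 pos [ 593.11 -122.47  321.75] rot [1.7983e+02 2.0000e-02 8.6110e+01] F [ 0.2 -0.1 -0.2] op 1.002 q [-0.21  0.41  1.75  0.    0.98 -0.14]
shift [-5.000e-05 -8.900e-04  5.975e-02] twist 5e-05
```

View pics/scene1.png

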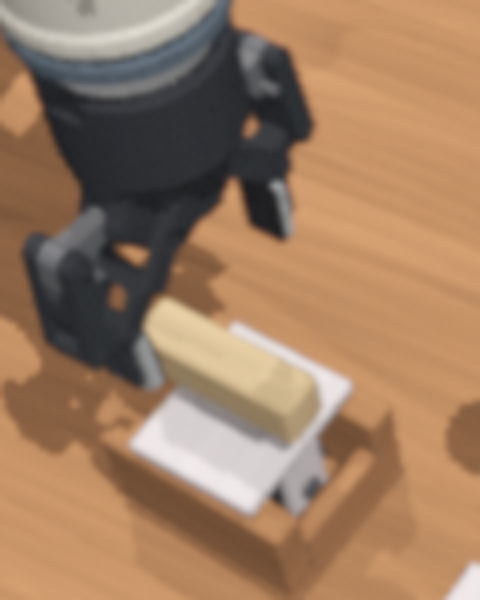

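View pics/top1.png

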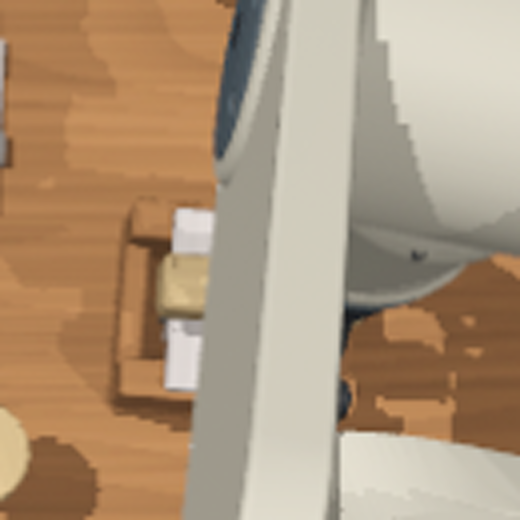

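The scene view shows the open fingers (crop (150,370) and (275,215)) straddling the bar, so I descend and close.

{"api": "apply_moves", "payload": {
  "motion": "1 0 0 0.02 0;1 0 0 0.04 0;1 0 0 0.052 0;1 0 0 0.058 0;1 0 0 0.058 0;1 0 0 0.058 0;1 0 0 0.058 0"
}}

```text
clock: 3.65
eef_pos: [592.9, -122.6, 262.8]
tcp_rot: [3.14, 0.0, 1.503]
contact_force: [-0.2, -0.5, -0.1]
opening: 1.004
```

```bash
python3 go.py 592.4 -122.5 262 86.1
```

```text
clk 3.65 pos [ 592.9  -122.59  262.79] rot [1.7991e+02 1.0000e-02 8.6100e+01] F [-0.2 -0.5 -0.1] op 1.004 q [-0.21  0.49  1.79  0.    0.87 -0.14]
shift [ 6.0e-05 -5.1e-04  7.9e-04] twist -2e-05
```

{"api": "apply_moves", "payload": {
  "motion": "-1 0 0 0 0;-1 0 0 0 0;-1 0 0 0 0;-1 0 0 0 0;-1 0 0 0 0;-1 0 0 0 0;-1 0 0 0 0;-1 0 0 0 0;-1 0 0 0 0;-1 0 0 0 0;-1 0 0 0 0;-1 0 0 0 0",
  "squeeze": 90
}}

```text
clock: 4.65
eef_pos: [592.6, -122.5, 262.1]
tcp_rot: [3.141, 0.0, 1.503]
contact_force: [-0.7, 0.6, 5.8]
opening: 0.292
```

```bash
python3 go.py 592.4 -122.5 262 86.1
```

```text
clk 4.65 pos [ 592.59 -122.54  262.12] rot [179.96   0.    86.09] F [-0.7  0.6  5.8] op 0.292 q [-0.21  0.49  1.79  0.    0.87 -0.14]
shift [ 3.0e-05 -2.0e-04  1.2e-04] twist -3e-05
```

{"api": "apply_moves", "payload": {
  "motion": "-1 0 0 -0.01 0;-1 0 0 -0.02 0;-1 0 0 -0.03 0;-1 0 0 -0.045 0;-1 0 0 -0.06 0;-1 0 0 -0.08 0;-1 0 0 -0.1 0;-1 0 0 -0.12 0;-1 0 0 -0.12 0;-1 0 0 -0.12 0;-1 0 0 -0.12 0"
}}

```text
clock: 5.57
eef_pos: [591.8, -122.4, 380.9]
tcp_rot: [-3.14, -0.0, 1.503]
contact_force: [0.5, 0.3, -5.3]
opening: 0.29
```

```bash
python3 - <<'E'
from rig import r, grab_frame
import cv2
f=grab_frame("scene"); im=f["img"][:,:,::-1]
cv2.imwrite(f"pics/scene2.png",cv2.resize(im[60:260,100:300],None,fx=3,fy=3,interpolation=cv2.INTER_CUBIC))
E
python3 go.py 592.4 -122.5 262 86.1
```

```text
clk 5.62 pos [ 591.74 -122.36  380.3 ] rot [-1.7987e+02 -2.0000e-02  8.6090e+01] F [-0.8 -0.2 -5.6] op 0.289 q [-0.21  0.35  1.7   0.    1.1  -0.14]
shift [-0.00013  0.00093  0.1183 ] twist -3e-05
```

View pics/scene2.png

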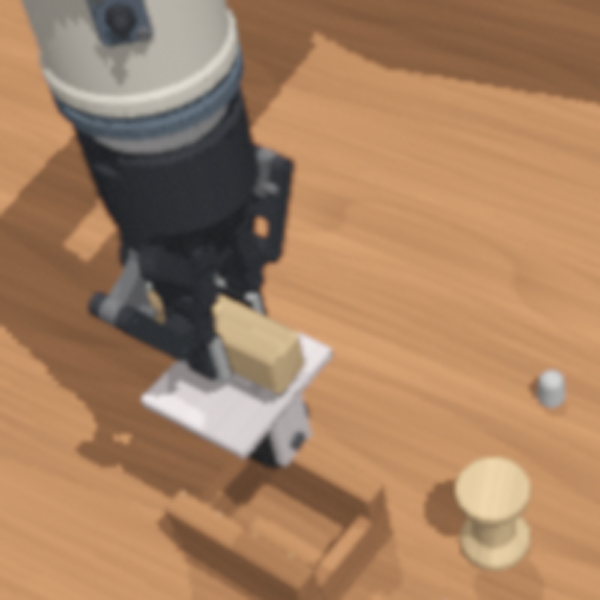

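```bash
python3 go.py 440.8 191.7 381.7 89.3 592.4 -122.5 381.7 86.1
```

```text
clk 5.62 pos [ 591.74 -122.36  380.3 ] rot [-1.7987e+02 -2.0000e-02  8.6090e+01] F [-0.8 -0.2 -5.6] op 0.289 q [-0.21  0.35  1.7   0.    1.1  -0.14]
shift [ 0.30315 -0.17265  0.00048] twist -0.01778
```

{"api": "apply_moves", "payload": {
  "motion": "-1 0.01 -0.006 0 -0.001;-1 0.03 -0.017 0 -0.002;-1 0.055 -0.031 0 -0.004;-1 0.08 -0.046 0 -0.006;-1 0.105 -0.06 0 -0.008;-1 0.13 -0.074 0 -0.01;-1 0.155 -0.088 0 -0.012;-1 0.18 -0.1025 0 -0.013;-1 0.205 -0.117 0 -0.014;-1 0.23 -0.131 0 -0.015;-1 0.255 -0.145 0 -0.016;-1 0.275 -0.157 0 -0.017;-1 0.292 -0.166 0 -0.0178;-1 0.303 -0.1727 0 -0.0178;-1 0.303 -0.1727 0 -0.0178;-1 0.303 -0.1727 0 -0.0178;-1 0.303 -0.1727 0 -0.0178"
}}

```text
clock: 7.03
eef_pos: [440.5, 191.3, 381.1]
tcp_rot: [-3.141, 0.001, 1.559]
contact_force: [-0.1, -0.2, -4.1]
opening: 0.294
```

```bash
python3 go.py 440.8 191.7 300 89.3
```

```text
clk 7.03 pos [440.47 191.27 381.14] rot [-1.7995e+02  4.0000e-02  8.9330e+01] F [-0.1 -0.2 -4.1] op 0.294 q [ 0.41  0.15  1.96 -0.    1.03  0.42]
shift [0.00049 0.00039 0.08114] twist 0.00015
```

{"api": "apply_moves", "payload": {
  "motion": "-1 0 0 0.02 0;-1 0 0 0.045 0;-1 0 0 0.07 0;-1 0 0 0.085 0;-1 0 0 0.09 0;-1 0 0 0.09 0;-1 0 0 0.09 0;-1 0 0 0.09 0"
}}

```text
clock: 7.7
eef_pos: [441.4, 191.5, 292.7]
tcp_rot: [3.14, -0.001, 1.558]
contact_force: [0.6, 0.0, -4.0]
opening: 0.29
```

```bash
python3 - <<'E'
from rig import r, grab_frame
import cv2
for n in ("scene","top"):
    f=grab_frame(n); im=f["img"][:,:,::-1]
    x0,y0,w,h=(280,120,150,150) if n=="scene" else (110,110,180,200)
    cv2.imwrite(f"pics/{n}3.png",cv2.resize(im[y0:y0+h,x0:x0+w],None,fx=3.5,fy=3.5,interpolation=cv2.INTER_CUBIC)[:600])
E
python3 go.py 440.8 191.7 279 89.3
```

```text
clk 7.80 pos [441.23 191.63 292.77] rot [ 1.7989e+02 -5.0000e-02  8.9290e+01] F [ 0.3  0.3 -4.6] op 0.290 q [ 0.41  0.28  2.04 -0.    0.82  0.42]
shift [ 5.000e-05 -4.600e-04  1.377e-02] twist -8e-05
```

View pics/scene3.png

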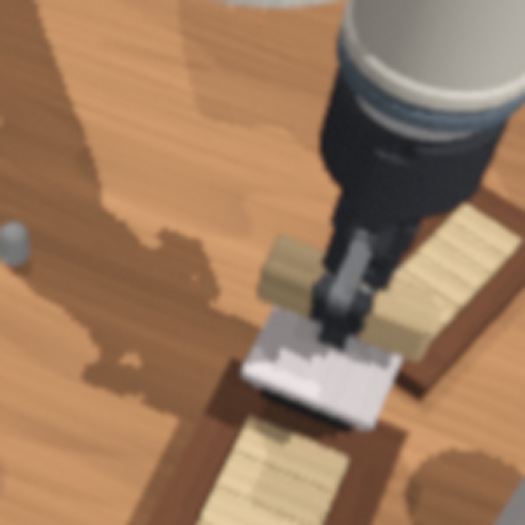

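View pics/top3.png

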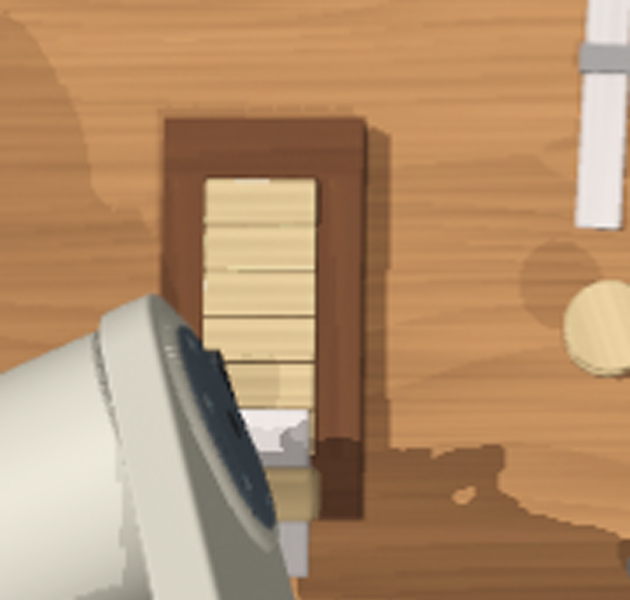

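```bash
python3 - <<'E'
from m import *
for c,p,k in (('s',(243,373),(280,120,3.5)),('s',(376,428),(280,120,3.5)),('t',(309,409),(110,110,3.5)),('s',(402,357),(280,120,3.5))):
    print(c,plane(c,cr(p,*k),102.7).round(1))
E
```

```text
s [484.4 156.3 102.7]
s [485.3 228.6 102.7]
t [482.9 153.  102.7]
s [437.9 227.6 102.7]
```

{"api": "apply_moves", "payload": {
  "motion": "-1 0 0 0.005 0;-1 0 0 0.009 0;-1 0 0 0.012 0;-1 0 0 0.0135 0;-1 0 0 0.0145 0;-1 0 0 0.0145 0;-1 0 0 0.0145 0;-1 0 0 0.0145 0"
}}

```text
clock: 8.47
eef_pos: [441.4, 191.6, 278.0]
tcp_rot: [3.14, -0.0, 1.559]
contact_force: [0.2, -2.8, 5.0]
opening: 0.292
```

```bash
python3 go.py 440.8 191.7 279 89.3
```

```text
clk 8.47 pos [441.4  191.63 277.95] rot [ 1.7989e+02 -1.0000e-02  8.9320e+01] F [ 0.2 -2.8  5. ] op 0.292 q [ 0.41  0.3   2.05 -0.    0.79  0.42]
shift [ 7.00e-05 -6.00e-04 -1.05e-03] twist 0.00012
```

{"api": "apply_moves", "payload": {
  "motion": "-1 0 0 0.0005 0;-1 0 0 0.001 0;-1 0 0 0.001 0;-1 0 0 0.001 0;-1 0 0 0.001 0"
}}

```text
clock: 8.88
eef_pos: [442.0, 191.7, 277.9]
tcp_rot: [3.138, -0.001, 1.559]
contact_force: [-0.6, -4.5, 15.4]
opening: 0.292
```

```bash
python3 go.py 440.8 191.7 279 89.3
```

```text
clk 8.88 pos [441.98 191.69 277.87] rot [ 1.7979e+02 -3.0000e-02  8.9330e+01] F [-0.6 -4.5 15.4] op 0.292 q [ 0.41  0.3   2.04 -0.    0.79  0.42]
shift [-0.      -0.00117 -0.00113] twist 0.00019
```

{"api": "apply_moves", "payload": {
  "motion": "-1 0 0.001 0.0003 0;-1 0 0.003 0.0006 0;-1 0 0.006 0.0009 0;-1 0 0.01 0.001 0;-1 0 0.014 0.001 0;-1 0 0.018 0.001 0;-1 0 0.022 0.001 0;-1 0 0.026 0.001 0;-1 0 0.03 0.001 0;-1 0 0.034 0.001 0;-1 0 0.038 0.001 0;-1 0 0.042 0.001 0"
}}

```text
clock: 9.88
eef_pos: [483.6, 191.1, 276.8]
tcp_rot: [3.139, -0.0, 1.559]
contact_force: [-1.8, -2.9, 13.0]
opening: 0.289
```

```bash
python3 go.py 440.8 191.7 279 89.3
```

```text
clk 9.88 pos [483.63 191.14 276.8 ] rot [ 1.7987e+02 -2.0000e-02  8.9330e+01] F [-1.8 -2.9 13. ] op 0.289 q [ 0.37  0.36  1.97 -0.    0.82  0.39]
shift [ 5.000e-05 -4.283e-02 -2.300e-03] twist 0.00014
```

The wheel is at the slats' stop depth (about 1 mm below the dark top) with roughly 17 N on it. I continue the stroke at the same speed.

{"api": "apply_moves", "payload": {
  "motion": "-1 0 0.004 0 0;-1 0 0.008 0 0;-1 0 0.012 0 0;-1 0 0.016 0 0;-1 0 0.02 0 0;-1 0 0.024 0 0;-1 0 0.028 0 0;-1 0 0.032 0 0;-1 0 0.036 0 0;-1 0 0.04 0 0;-1 0 0.044 0 0;-1 0 0.048 0 0;-1 0 0.052 0 0;-1 0 0.056 0 0;-1 0 0.06 0 0;-1 0 0.064 0 0;-1 0 0.068 0 0;-1 0 0.072 0 0;-1 0 0.076 0 0;-1 0 0.08 0 0"
}}

```text
clock: 11.55
eef_pos: [563.8, 190.1, 276.9]
tcp_rot: [3.139, -0.0, 1.559]
contact_force: [-0.7, -2.6, 10.6]
opening: 0.292
```

```bash
python3 go.py 440.8 191.7 279 89.3
```

```text
clk 11.55 pos [563.79 190.15 276.86] rot [ 1.7983e+02 -2.0000e-02  8.9320e+01] F [-0.7 -2.6 10.6] op 0.292 q [ 0.32  0.45  1.8  -0.    0.88  0.34]
shift [ 1.0000e-04 -1.2299e-01 -2.5000e-03] twist 0.00013
```

{"api": "apply_moves", "payload": {
  "motion": "-1 0 0.004 0 0;-1 0 0.008 0 0;-1 0 0.012 0 0;-1 0 0.016 0 0;-1 0 0.02 0 0;-1 0 0.024 0 0;-1 0 0.028 0 0;-1 0 0.032 0 0;-1 0 0.036 0 0;-1 0 0.04 0 0;-1 0 0.044 0 0;-1 0 0.048 0 0;-1 0 0.052 0 0;-1 0 0.056 0 0;-1 0 0.06 0 0;-1 0 0.064 0 0;-1 0 0.066 0 0;-1 0 0.066 0 0"
}}

```text
clock: 13.05
eef_pos: [630.7, 189.2, 277.9]
tcp_rot: [3.136, -0.001, 1.559]
contact_force: [0.3, -2.9, 14.7]
opening: 0.291
```

```bash
python3 go.py 440.8 191.7 279 89.3
```

```text
clk 13.05 pos [630.69 189.21 277.92] rot [ 1.7968e+02 -4.0000e-02  8.9310e+01] F [ 0.3 -2.9 14.7] op 0.291 q [ 0.29  0.54  1.66 -0.    0.94  0.3 ]
shift [ 0.00021 -0.18989 -0.00214] twist 8e-05
```

{"api": "apply_moves", "payload": {
  "motion": "-1 0 0 -0.003 0;-1 0 0 -0.01 0;-1 0 0 -0.025 0;-1 0 0 -0.045 0;-1 0 0 -0.07 0;-1 0 0 -0.09 0;-1 0 0 -0.1065 0;-1 0 0 -0.1065 0;-1 0 0 -0.1065 0;-1 0 0 -0.1065 0"
}}

```text
clock: 13.88
eef_pos: [628.1, 189.2, 380.2]
tcp_rot: [-3.139, 0.001, 1.559]
contact_force: [-0.2, 0.0, -5.2]
opening: 0.293
```

```bash
python3 - <<'E'
from rig import r, grab_frame
import cv2
for n in ("scene","top"):
    f=grab_frame(n); im=f["img"][:,:,::-1]
    x0,y0,w,h=(290,180,120,160) if n=="scene" else (130,120,160,160)
    cv2.imwrite(f"pics/{n}4.png",cv2.resize(im[y0:y0+h,x0:x0+w],None,fx=3.7,fy=3.7,interpolation=cv2.INTER_CUBIC)[:600])
E
python3 go.py 592.4 -122.5 381.7 86.1 630.6 189.4 381.7 89.3
```

```text
clk 13.98 pos [628.12 189.12 379.78] rot [-1.7983e+02  5.0000e-02  8.9300e+01] F [ 0.6  0.8 -4.5] op 0.288 q [0.29 0.42 1.59 0.   1.14 0.3 ]
shift [-0.31234 -0.03439  0.00038] twist 0.01778
```

View pics/scene4.png

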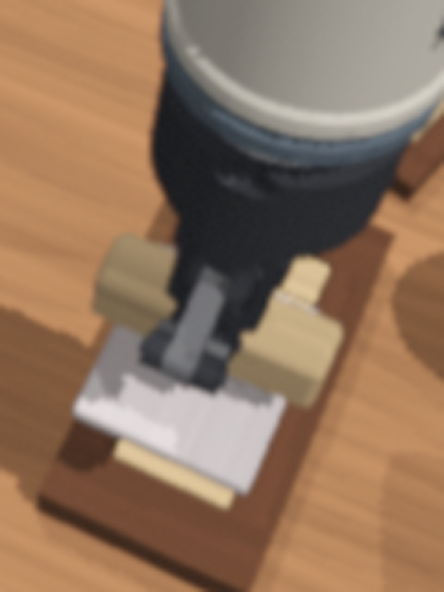

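View pics/top4.png

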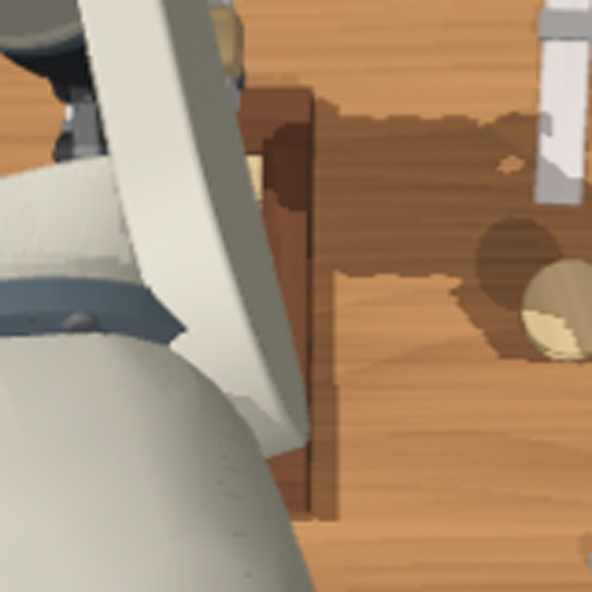

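{"api": "apply_moves", "payload": {
  "motion": "-1 -0.01 -0.001 0 0.001;-1 -0.03 -0.003 0 0.002;-1 -0.055 -0.006 0 0.004;-1 -0.08 -0.009 0 0.006;-1 -0.105 -0.012 0 0.008;-1 -0.13 -0.014 0 0.01;-1 -0.155 -0.017 0 0.012;-1 -0.18 -0.02 0 0.013;-1 -0.205 -0.023 0 0.014;-1 -0.23 -0.025 0 0.015;-1 -0.255 -0.028 0 0.016;-1 -0.28 -0.031 0 0.017;-1 -0.3 -0.033 0 0.0178;-1 -0.3123 -0.0344 0 0.0178;-1 -0.3123 -0.0344 0 0.0178;-1 -0.3123 -0.0344 0 0.0178;-1 -0.3123 -0.0344 0 0.0178;-1 -0.3123 -0.0344 0 0.0178"
}}

```text
clock: 15.48
eef_pos: [590.5, -121.8, 381.5]
tcp_rot: [-3.141, -0.0, 1.504]
contact_force: [0.5, 0.5, -5.1]
opening: 0.292
```

```bash
python3 - <<'E'
from rig import r, grab_frame
import cv2,numpy as np
s=grab_frame("scene")["img"][:,:,::-1]; t=grab_frame("top")["img"][:,:,::-1]
def c(im,x0,y0,w,h,k,n): cv2.imwrite(n,cv2.resize(im[y0:y0+h,x0:x0+w],None,fx=k,fy=k,interpolation=cv2.INTER_CUBIC))
c(t,140,135,90,135,4.4,"pics/d1.png")
c(s,295,215,110,130,4.5,"pics/d4.png")
c(s,100,80,150,200,3,"pics/d3.png")
cv2.imwrite("pics/top5.png",t)
E
python3 go.py 592.4 -122.5 381.7 86.1
```

```text
clk 15.58 pos [ 590.59 -121.73  381.61] rot [-1.7999e+02 -1.0000e-02  8.6160e+01] F [ 0.   0.5 -5. ] op 0.292 q [-0.21  0.34  1.7   0.    1.1  -0.14]
shift [-6.40e-04  1.86e-03 -9.00e-05] twist 0.00034
```

View pics/d1.png

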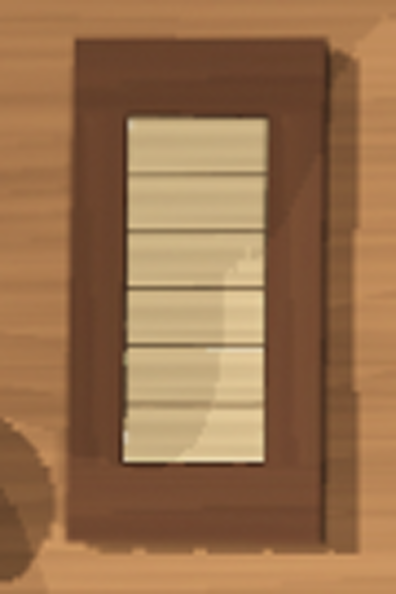

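View pics/d4.png

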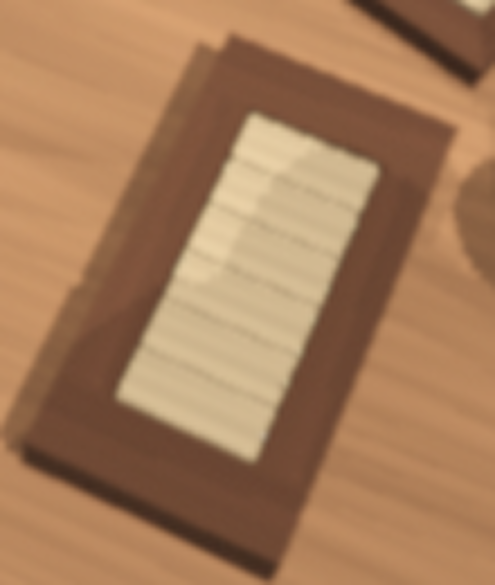

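View pics/d3.png

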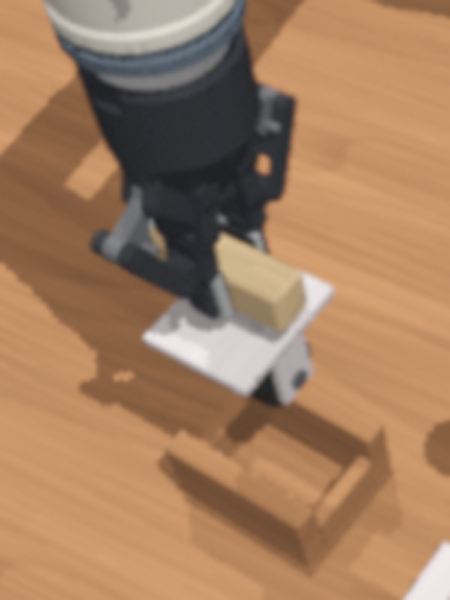

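Compared with the first crops, all six slats sit evenly lower, with no raised edges left in either view. Next I return the roller.

{"api": "apply_moves", "payload": {
  "motion": "-1 0 0.001 0.01 0;-1 -0.0005 0.001 0.025 0;-1 -0.0005 0.001 0.04 0;-1 -0.0005 0.001 0.05 0;-1 -0.0005 0.001 0.055 0;-1 -0.0005 0.001 0.055 0;-1 -0.0005 0.001 0.055 0;-1 -0.0005 0.001 0.055 0;-1 -0.0005 0.001 0.055 0"
}}

```text
clock: 16.33
eef_pos: [591.8, -123.2, 327.5]
tcp_rot: [3.14, 0.0, 1.503]
contact_force: [-0.3, 0.6, -4.1]
opening: 0.291
```

```bash
python3 - <<'E'
from rig import r, grab_frame
import cv2
s=grab_frame("scene")["img"][:,:,::-1]
cv2.imwrite("pics/s6.png",cv2.resize(s[140:270,130:250],None,fx=4.5,fy=4.5,interpolation=cv2.INTER_CUBIC))
E
python3 go.py 592.6 -122.5 262 86.1
```

```text
clk 16.38 pos [ 591.72 -123.25  327.5 ] rot [1.7992e+02 1.0000e-02 8.6090e+01] F [-0.6  1.  -5.3] op 0.292 q [-0.21  0.4   1.75 -0.    0.99 -0.14]
shift [0.00082 0.00074 0.0655 ] twist -3e-05
```

View pics/s6.png

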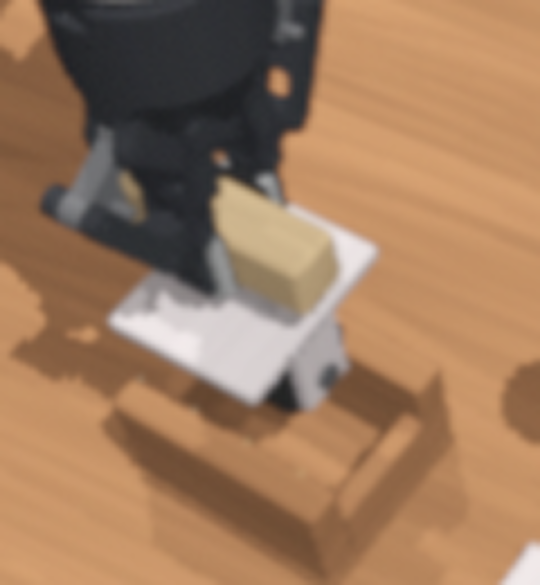

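```bash
python3 - <<'E'
from m import *
k=(130,140,4.5)
Y=[plane('s',cr(p,*k),137.4) for p in ((107,322),(250,402),(378,248))]
for y in Y: print(y.round(1))
print(((Y[0]+Y[2])/2).round(1), 'initial s-view plate centre 593.0 -121.6')
d=Y[1]-Y[0]; print(np.degrees(np.arctan2(-d[0],d[1])))
E
```

```text
[ 631.9 -160.6  137.4]
[637.7 -89.5 137.4]
[553.3 -83.8 137.4]
[ 592.6 -122.2  137.4] initial s-view plate centre 593.0 -121.6
-4.719592247290051
```

{"api": "apply_moves", "payload": {
  "motion": "-1 0.0007 0.0007 0.006 0;-1 0.0007 0.0007 0.014 0;-1 0.0007 0.0007 0.022 0;-1 0.0007 0.0007 0.03 0;-1 0.0007 0.0007 0.038 0;-1 0.0007 0.0007 0.046 0;-1 0.0007 0.0007 0.053 0;-1 0.0007 0.0007 0.058 0;-1 0.0007 0.0007 0.061 0;-1 0.0007 0.0007 0.061 0;-1 0.0007 0.0007 0.061 0"
}}

```text
clock: 17.3
eef_pos: [592.3, -122.6, 265.7]
tcp_rot: [3.142, 0.0, 1.503]
contact_force: [0.5, -0.2, -5.3]
opening: 0.288
```

```bash
python3 go.py 592.6 -122.5 262 86.1
```

```text
clk 17.30 pos [ 592.27 -122.55  265.67] rot [180.     0.    86.09] F [ 0.5 -0.2 -5.3] op 0.288 q [-0.21  0.48  1.79 -0.    0.87 -0.14]
shift [8.00e-05 3.20e-04 3.67e-03] twist -3e-05
```

{"api": "apply_moves", "payload": {
  "motion": "-1 0 0.0003 0.001 0;-1 0 0.0003 0.002 0;-1 0 0.0003 0.003 0;-1 0 0.0003 0.0037 0;-1 0 0.0003 0.0037 0;-1 0 0.0003 0.0037 0"
}}

```text
clock: 17.8
eef_pos: [592.5, -122.5, 262.2]
tcp_rot: [3.141, 0.0, 1.503]
contact_force: [-0.3, -0.1, -2.6]
opening: 0.29
```

```bash
python3 go.py 592.6 -122.5 262 86.1
```

```text
clk 17.80 pos [ 592.53 -122.55  262.16] rot [179.98   0.    86.09] F [-0.3 -0.1 -2.6] op 0.290 q [-0.21  0.49  1.79  0.    0.87 -0.14]
shift [5.0e-05 6.0e-05 1.6e-04] twist -3e-05
```

Contact with the rims begins (Fz went from −5 to −2.6). I lower another 0.3 mm and open.

{"api": "apply_moves", "payload": {
  "motion": "-1 0 0 0.0003 0;-1 0 0 0.0003 0;-1 0 0 0.0003 0;0 0 0 0.0003 0;1 0 0 0.0003 0;1 0 0 0.0003 0;1 0 0 0.0003 0;1 0 0 0.0003 0;1 0 0 0.0003 0;1 0 0 0.0003 0;1 0 0 0.0003 0;1 0 0 0.0003 0;1 0 0 0.0003 0;1 0 0 0.0003 0"
}}

```text
clock: 18.97
eef_pos: [592.5, -122.5, 261.7]
tcp_rot: [3.142, -0.0, 1.503]
contact_force: [1.2, -0.0, 0.5]
opening: 1.0
```

```bash
python3 go.py 592.6 -122.5 262 86.1
```

```text
clk 18.97 pos [ 592.49 -122.54  261.67] rot [180.   -0.   86.1] F [ 1.2 -0.   0.5] op 1.000 q [-0.21  0.49  1.79  0.    0.87 -0.14]
shift [ 5.0e-05  1.1e-04 -3.3e-04] twist -2e-05
```

Next I go straight up, then aside toward the base for a clear view.

{"api": "apply_moves", "payload": {
  "motion": "1 0 0 -0.01 0;1 0 0 -0.025 0;1 0 0 -0.045 0;1 0 0 -0.07 0;1 0 0 -0.1 0;1 0 0 -0.13 0;1 0 0 -0.15 0;1 0 -0.03 -0.15 0;1 0 -0.06 -0.15 0;1 0 -0.1 -0.15 0;1 0 -0.14 -0.15 0;1 0 -0.18 -0.15 0;1 0 -0.2 -0.15 0;1 0 -0.2 -0.15 0;1 0 -0.2 -0.15 0"
}}

```text
clock: 20.22
eef_pos: [392.3, -108.9, 412.7]
tcp_rot: [3.14, 0.0, 1.502]
contact_force: [0.4, 0.3, 0.0]
opening: 0.995
```

```bash
python3 - <<'E'
from rig import r, grab_frame
import cv2
s=grab_frame("scene")["img"][:,:,::-1]; t=grab_frame("top")["img"][:,:,::-1]
cv2.imwrite("pics/s7.png",s);cv2.imwrite("pics/t7.png",t)
def c(im,x0,y0,w,h,k,n): cv2.imwrite(n,cv2.resize(im[y0:y0+h,x0:x0+w],None,fx=k,fy=k,interpolation=cv2.INTER_CUBIC))
c(s,150,185,90,85,7,"pics/e3.png")
c(t,300,125,100,80,7,"pics/e2.png")
c(t,140,135,90,135,4.4,"pics/e1.png")
E
python3 go.py 592.6 -122.5 262 86.1
```

```text
clk 20.32 pos [ 393.87 -109.1   412.54] rot [1.7988e+02 2.0000e-02 8.6090e+01] F [ 0.6  0.8 -0.1] op 1.002 q [-0.27 -0.01  2.06  0.    1.09 -0.21]
shift [0.00023 0.19887 0.15095] twist -4e-05
```

View pics/t7.png

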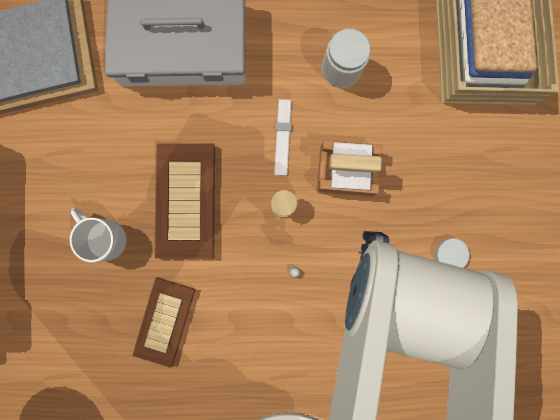

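View pics/s7.png

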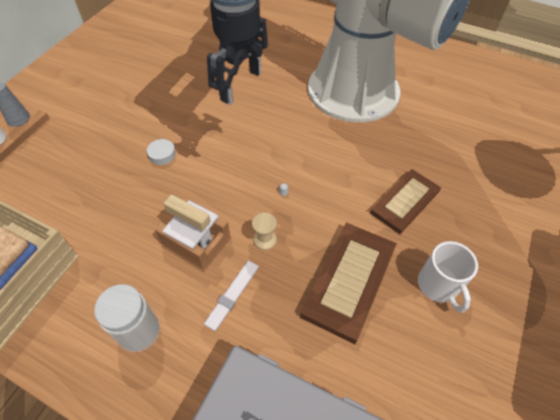

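View pics/e3.png

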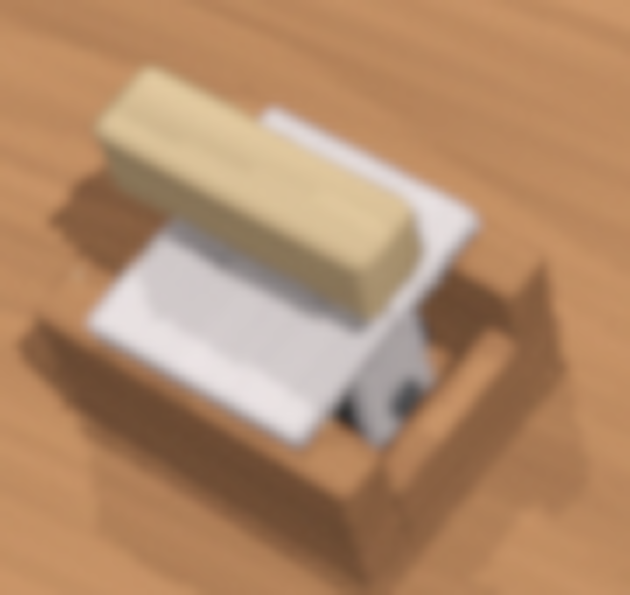

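View pics/e1.png

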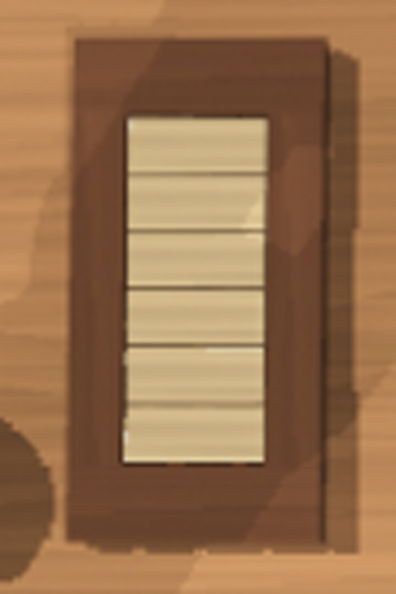

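```bash
python3 - <<'E'
from m import *
S=[(255,463),(115,398),(250,112),(380,166)];T=[(127,118),(268,118),(265,462),(122,462)]
X=np.array([tri(cr(a,295,215,4.5),cr(b,140,135,4.4)) for a,b in zip(S,T)]); print(X.round(1))
from rig import r
print(r.sense()["contact_force"]); print(r.sign_off())
E
```

```text
[[610.5 220.8  20.8]
 [609.7 159.6  19.8]
 [460.2 160.9  22.4]
 [460.9 222.2  23.2]]
[ 0.56647246  0.79357665 -0.09411143]
the job is handed in; nothing more can be done
None
```

The inlay strip is rolled flush, and the roller is hanging upright back in its cradle, released. I handed the job in at about 20.3 s of the 58 s allowed.

- **Stroke:** I lifted the roller by its bar and made one stroke along the larger panel, from about 95 mm before the strip's centre to 95 mm past it. At the checks along the way, the wheel pressed with about 15–20 N. The stroke was sent in three back-to-back move calls, so it may have slowed slightly where one call ended and the next began.
- **Slats:** During the stroke, the wheel ran about 1 mm below the dark top, which is the slats' stop. Before-and-after pictures show the strip's corners triangulating from about 27.8 mm down to about 21.5 mm, and the dark top itself reads 21.2 mm by the same method. All six slats look even, with no raised edges.
- **Roller:** In the final scene picture it looks the same as at the start.
- **Spool and gauge:** Both lie where they were in both views.
- **Robot:** It is clear of everything, and the force reading is about zero.

The triangulated heights read about 2–3 mm lower than the heights given in the text, about what the 2 mm calibration allows. I relied on the strip compared with the dark top and on the wheel depth, not on absolute heights. No check failed. I did not measure the wheel's turn itself.

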